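# Fit the knurled bayonet collar on the bench sander's spindle and hold it home

### The arm

A 6-joint arm with a two-finger parallel gripper is mounted at the origin on the work surface. World frame = base frame: x ahead of the robot, y to its left, z up, the work surface at z = 0. Lengths are in m, angles in rad, forces in N, time in s.
With the tool pointing down it reaches from about 0.4 to 0.825 m from the base axis. Payload 7 kg.
Tool frame: the origin (TCP) lies midway between the tips of the shut fingers; the grasp point (between the pads) lies 19 mm behind it; z points along the fingers, y is the line along which they close (so a half turn about z gives the same grasp; the last joint's range is limited). The gripper opens to 85 mm and grips with 20 to 120 N. Pads are 22 mm wide; open, the fingers measure 114 mm over their backs; the gripper's body (76 mm by 85 mm) begins 54 mm behind the grasp point. The pads swing forward as they close: fully open they stand 13 mm farther back than shut.
Start: joints at [1.399, 0.359, 0.012, 0, -1.224, -0.288], TCP at [0.3, 0.605, 0.198] pointing down, gripper open.
Joint ranges: [-3.07, 3.07], [-1.43, 2.12], [-1.02, 1.25], [-3.03, 1.67], [-3.05, -0], [-3.03, 3.03]. Speed limits (rad/s): [2.39, 2.39, 3.01, 3.14, 3.14, 3.14].

### API

Orientations are given as [roll, pitch, yaw] about the fixed x, y, z axes, in that order (R = Rz(yaw) Ry(pitch) Rx(roll)).
In Python, from rig import bot gives the robot as it stands. The module is installed in compiled form; this text tells all that it offers.
- The arm moves only by the shell command python3 -m crank 'ROWS' [OPENING]. ROWS is JSON, a list of rows, each a list of 6 numbers: the shift along the tool's x, y, z in cm, then the turn, a rotation vector about the tool's x, y, z in rad. In form: [[x, y, z, wx, wy, wz], ...]. A call has 1 to 12 rows; each row is the pose to reach, as a shift and turn from the pose commanded when the call began, along the tool's axes at that moment; what a row does not reach only later rows make up. A row lasts 1/12 s, in which the tool goes at most 41.7 mm and 7.16 degrees, less where a joint would pass 70% of its speed; a pose out of reach is approached as far as the arm can. A call with a gripper value outside its range is refused whole. OPENING is the closure in counts, from 0 (fully open) to 255 (shut), set as the call begins (- or left out, the last holds). The fingers move at their own pace and stop on an object; the grip force is fixed at half the most. Time passes only in rows, so rows that repeat a pose let the fingers close. It gives the time, the measured TCP pose, the force, the opening and the grip force at its end, in the units of the state.
- bot.get_obs(): the state, without advancing time (a new reading comes with each control period).
- bot.capture(name): name is "side" or "top"; returns the picture (400x640x3 uint8, blue, green, red); there is no depth.
- bot.camera_params(name): a dict with "vfov" (degrees; the focal length in pixels is half the picture's height over the tangent of half this angle, whatever the lens; pixels are square), "cx", "cy" (the principal point, pixels), "D" ([k1, k2, p1, p2, k3] as OpenCV has them; the pictures are not rectified), "extrinsics" (4x4, takes a point from world to camera coordinates). Camera axes: x right, y up, looking along -z (the intrinsics and any distortion apply to the point x, -y, -z); pixel columns grow to the right and rows downward; lengths in m; the calibration is good to about 2 mm. A picture is of the moment at which its call begins. camera_params takes no time and is no camera call.
- bot.job_done(): hands the job in; it is judged then, once.
The state is a dict: "time": time; "joints": joint angles; "qd": joint speeds; "effort": joint torques, N m; "eef_pos": TCP position; "orientation": TCP orientation; "wrist_force": force on the tool from outside, world axes, zero at the start; "torque": the same for the moment, N m; "width": finger opening in m; "finger_force": force on a finger pad.
Only numpy, scipy, OpenCV 4.12 (cv2) and the standard library are available. Lean on these libraries where they do the work, as an engineer would, in place of code of your own. Each camera call takes 0.05 s, during which the arm holds its last target. There are 200 camera calls.

### The job

Put the knurled collar with the red top ring over the green bench sander's upright spindle, turn it as needed until its hidden keyways drop over the spindle's pins, then push it fully home against the spring. Finish while still holding it pushed down with the fingers, the collar straight on the spindle, and leave the other things on the bench where they are.

Things in the scene. Friction and masses are not known exactly. Their poses are not given: they have to be found in the camera images.
- collar_mid (a point): Centre (half-way up) of the loose knurled collar: light-metal ring with upright ribs, 48 mm across, 36 mm high, about 140 g, a thin red ring on its top face. It stands on the bench the way up it goes on, red face up; z up along its 25.5 mm through bore.
- spindle_nose (a point): Top end of the sander's upright fixed spindle, on its axis, z up, 148 mm above the bench; the spindle is 22 mm thick with a 10 mm long cone at its end (10 mm across at the tip). Collar centre relative to this point: 9 mm below while resting on the pins, 24 mm below once dropped onto the spring washer, 32 mm below when fully home.
- pin_level (a point): Spindle axis at the height of its three radial pins (30 mm below the spindle's end): pins 6 mm thick, 120 degrees apart, reaching 17.5 mm from the axis. Their direction varies and is not given (nor by this frame). With a light push of a few newtons, a turn of at most 120 degrees, either way, finds them; the collar then falls 15 mm by its own weight unless gripped or bound by side load (ease the grip). Spindle and pins do not turn.
- housing_top (a point): Centre of the flat top of the sander's fixed round green motor housing, 80 mm above the bench; the housing is 144 mm across (164 mm at the foot), with a black switch box on one side reaching 98 mm from the axis. The spindle stands 68 mm out of it.
- spring_washer (a joint): Travel of the brass spring washer (42 mm across) round the spindle below the pins: 0 m up, 0.008 m pushed fully down (a hard stop). Only the collar is meant to push it. It takes about 4 N to start and 9 N to hold fully down, and springs back when let go.
- bushing: smooth brass bushing, a plain ring 42 mm across and 28 mm high, not the knurled collar; leave it. Origin: centre of its underside
- knob: dark turned wooden knob, 46 mm across, 44 mm high; leave it. Origin: centre of its underside
- mallet: wooden carving mallet lying on its side, head 150 x 58 x 58 mm, round handle; leave it. Origin: under the head's centre
- chisel: chisel with pale wooden handle, about 230 mm long, lying; leave it. Origin: underside, where handle meets blade
- gouge: chisel with dark wooden handle, about 230 mm long, lying; leave it. Origin: underside, where handle meets blade
- wax_tin: yellow tin, 68 mm across, 45 mm high; leave it. Origin: centre of its underside
- offcut: pale wood offcut 110 x 70 x 45 mm; leave it. Origin: centre of its underside
- collar: The same collar; this origin is the centre of its underside. Hidden inside are three keyways 120 degrees apart, 10 mm wide, open at the underside, 27 mm deep, covered at the top; one lies along this frame's x axis. They pass the pins when within about 0.13 rad of them.
There are look-alikes about, which are no part of the job. Leave any purple look-alike of the collar alone.

How it is judged:
On the way, in this order (a step that is already met when the one before it is completed fails the run):
1. the collar is over the spindle (its centre level with the spindle's end or lower, within 6 mm of the axis) (horizontal distance between collar_mid and spindle_nose below 0.006 m and z of collar_mid in the frame of spindle_nose below 0 m), for 0.02 s.
2. the collar's keyways have dropped over the pins (centre more than 18 mm below the spindle's end) (horizontal distance between collar_mid and spindle_nose below 0.006 m and z of collar_mid in the frame of spindle_nose below -0.018 m), for 0.02 s.
At the end, for the whole second after the job is handed in: the fingers hold the collar down on the spindle: washer pushed down more than 6 of its 8 mm, collar centre more than 29 mm below the spindle's end and within 4 mm of its axis, tilted less than 0.1 rad, fingers pressing on it with more than 3 N; no other thing moved by 30 mm (horizontal distance between collar_mid and spindle_nose below 0.004 m and z of collar_mid in the frame of spindle_nose below -0.029 m and value of joint spring_washer above 0.006 m and angle between collar_mid's own z axis and vertical below 0.1 rad and contact force between the fingers and collar above 3 N and distance of each of bushing, knob, mallet, chisel, gouge, wax_tin, offcut from where it was at the start of the episode below 0.03 m); the arm keeps its last pose, push and grip.
It fails at once if another thing on the bench is moved by more than 30 mm (distance of any of bushing, knob, mallet, chisel, gouge, wax_tin, offcut from where it was at the start of the episode above 0.03 m).
It also fails if it takes over 45 s, if anything falls off the work surface, if the arm or the gripper's body presses on something with over 40 N, if the wrist force passes 120 N, or if a joint passes its speed limit or range.

## Working session

There is one attempt and no reset: what is moved stays moved. The work goes in short steps, Python scripts to look and compute and a shell command to move; the robot and the scene stay as the last step left them, time stands still between calls to the robot, and variables do not carry over. Pictures are saved under pics/ and viewed, at most 10 in all, crops included, and the job is handed in when it is done.

```bash
mkdir -p pics; cat > h.py <<'E'
import numpy as np, cv2
from rig import bot
def cam(n):
    p=bot.camera_params(n); f=200/np.tan(np.radians(p["vfov"])/2)
    return np.array([[f,0,p["cx"]],[0,f,p["cy"]],[0,0,1]]),np.array(p["D"],float),np.array(p["extrinsics"])
def ray(n,uv):
    K,D,E=cam(n); q=cv2.undistortPointsIter(np.array(uv,float).reshape(1,1,2),K,D,None,None,(3,50,1e-9))[0,0]
    d=E[:3,:3].T@np.array([q[0],-q[1],-1]); return -E[:3,:3].T@E[:3,3],d
def onz(n,uv,z):
    o,d=ray(n,uv); return o+d*(z-o[2])/d[2]
def proj(n,P):
    K,D,E=cam(n); c=E[:3,:3]@np.array(P)+E[:3,3]; c=c*[1,-1,-1]
    return cv2.projectPoints(c.reshape(1,1,3),np.zeros(3),np.zeros(3),K,D)[0].ravel()
E
python3 - <<'E'
from h import *
for n in("top","side"):
    cv2.imwrite(f"pics/{n}0.png",bot.capture(n)); p=bot.camera_params(n); E=np.array(p["extrinsics"]);print(n,p["vfov"],p["D"],-E[:3,:3].T@E[:3,3],E[2,:3])
o=bot.get_obs();print(o)
E
```

```text
top 56.60460094830216 [0.02772096 0.         0.         0.         0.        ] [ 0.44755527 -0.03152255  1.16030088] [-0.08856417 -0.01410211  0.99597064]
side 56.24417460469683 [-0.08258658  0.          0.          0.          0.        ] [ 0.28985505 -0.57743334  0.8238339 ] [-0.28668033 -0.59052413  0.75438428]
{'time': 0.1, 'joints': array([ 1.39911660e+00,  3.59338127e-01,  1.11782781e-02, -3.17678585e-04,
       -1.22410639e+00, -2.88123685e-01]), 'qd': array([ 0.00016553, -0.00125325,  0.00271803,  0.0004686 ,  0.00035525,
       -0.00011479]), 'effort': array([-2.40542788e-03, -5.84766483e+01,  2.94109565e+01,  6.95454642e+00,
       -3.07713592e-03,  3.12103154e-06]), 'eef_pos': array([0.29934534, 0.60446933, 0.19755308]), 'orientation': array([ 3.14009846e+00, -1.31377150e-04, -4.59911472e-01]), 'wrist_force': array([ 0.24889498, -0.4416219 ,  0.64403741]), 'torque': array([ 0.00025808, -0.00067132, -0.04162249]), 'finger_force': 0.0, 'width': 0.08575005784144321}
```

View pics/top0.png

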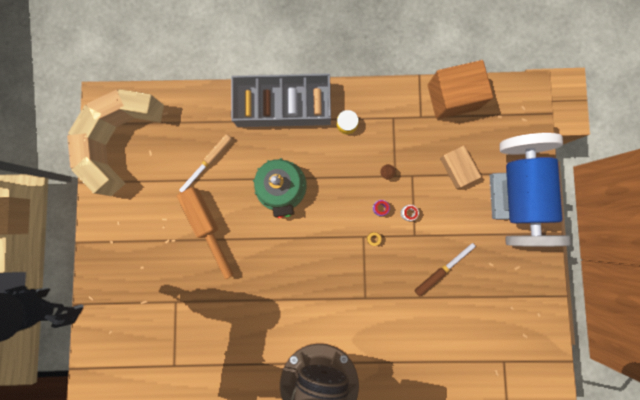

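View pics/side0.png

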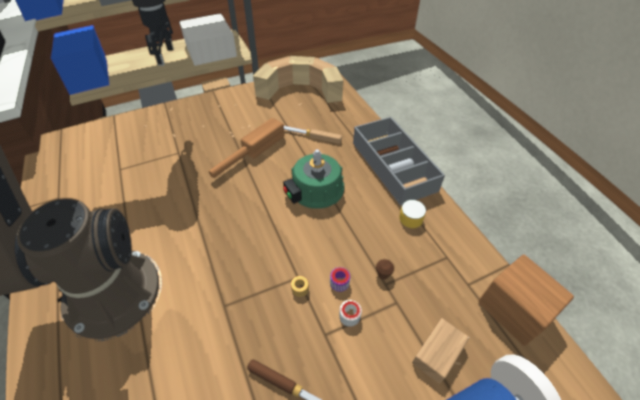

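Candidates are the ring at top (411,213) / side (349,313), which is light metal with a red ring, and the ring at top (382,209) / side (340,279), which is purple with a red ring and so the look-alike. The brass bushing is at top (374,240). The first fits the description; I'll confirm it in an enlarged crop while I measure.

```bash
python3 - <<'E'
from h import *
t=bot.capture("top"); s=bot.capture("side")
def c(im,u,v,w,h,k): return cv2.resize(im[v-h:v+h,u-w:u+w],None,fx=k,fy=k,interpolation=cv2.INTER_CUBIC)
a=c(t,396,213,33,25,6);b=c(s,345,295,33,25,6);d=c(t,280,185,33,25,6);e=c(s,318,175,33,25,6)
cv2.imwrite("pics/crop.png",np.vstack([np.hstack([a,b]),np.hstack([d,e])]))
for n,im,(u,v) in(("top",t,(411,213)),("side",s,(349,313))):
    hsv=cv2.cvtColor(im,cv2.COLOR_BGR2HSV); H,S,V=cv2.split(hsv)
    m=(((H<8)|(H>172))&(S>110)&(V>90)).astype(np.uint8); z=np.zeros_like(m); z[v-14:v+14,u-13:u+13]=m[v-14:v+14,u-13:u+13]
    pts=cv2.findNonZero(z); (ex,ey),r,_=cv2.fitEllipse(cv2.convexHull(pts)); print(n,len(pts),ex,ey,r,onz(n,(ex,ey),.036))
# green housing top-view blob
H,S,V=cv2.split(cv2.cvtColor(t,cv2.COLOR_BGR2HSV)); m=((H>60)&(H<95)&(S>90)).astype(np.uint8); 
print(cv2.boundingRect(m))
E
```

```text
top 85 410.8311462402344 212.3011932373047 (12.634258270263672, 13.875652313232422) [ 0.50015754 -0.28474007  0.036     ]
side 113 350.35015869140625 309.33587646484375 (15.926575660705566, 16.611438751220703) [ 0.50303365 -0.28519474  0.036     ]
(254, 160, 45, 48)
```

View pics/crop.png

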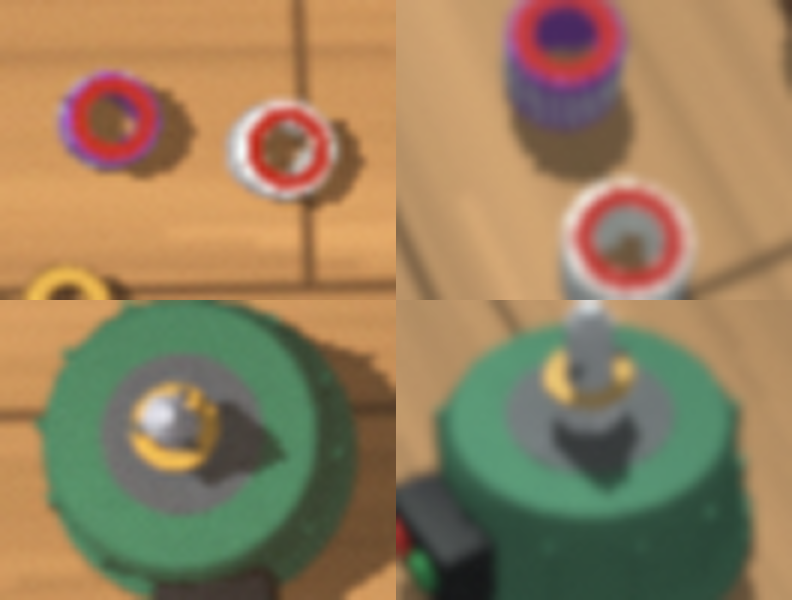

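The crop settles it: the lower/right one is light metal with a red ring (top ≈(411,212)), and the other is purple. The spindle tip is at about top (273,179) / side (317,151). The grey boss disc is centred at top (277.3,182.3), and the washer at top (276,181).

```bash
python3 - <<'E'
from h import *
print(onz("top",(272.8,178.7),.146),onz("top",(277.3,182.4),.081),onz("side",(317.3,152),.146))
# side gray disc: x 505..675,y 333..473 (crop)
print(onz("side",(285+(590-396)/6-.5,150+(405-300)/6),.081))
# triangulate tip
o1,d1=ray("top",(272.8,178.7));o2,d2=ray("side",(317.3,152))
A=np.stack([d1,-d2],1);k=np.linalg.lstsq(A,o2-o1,rcond=None)[0];print(o1+k[0]*d1,o2+k[1]*d2)
for n,uv in(("purple",(382,209)),("knob",(388,172)),("bush",(374,240)),("tin",(347,120))):print(n,onz("top",uv,.03))
# lock tip: brightest in box; boss gray mask
t=bot.capture("top");H,S,V=cv2.split(cv2.cvtColor(t,cv2.COLOR_BGR2HSV))
m=np.zeros((400,640),np.uint8);m[150:215,250:310]=((H>60)&(H<95)&(S>90)&(V>105))[150:215,250:310]
c=max(cv2.findContours(m,0,2)[0],key=cv2.contourArea);print(cv2.fitEllipse(cv2.convexHull(c)),onz("top",cv2.fitEllipse(cv2.convexHull(c))[0],.08))
E
```

```text
[0.59510013 0.11545039 0.146     ] [0.59333664 0.11173782 0.081     ] [0.59727571 0.10692681 0.146     ]
[0.59905022 0.11371971 0.081     ]
[0.59633207 0.11667756 0.13753097] [0.60092138 0.11504256 0.13796164]
purple [ 0.51213134 -0.19948609  0.03      ]
knob [ 0.62521853 -0.22152676  0.03      ]
bush [ 0.41902145 -0.17229194  0.03      ]
tin [ 0.79099122 -0.10012248  0.03      ]
((276.1285095214844, 182.44314575195312), (43.217308044433594, 46.235435485839844), 49.0213737487793) [0.59341483 0.11531461 0.08      ]
```

```bash
cat >> h.py <<'E'
from scipy.spatial.transform import Rotation as R
def go(x,y,z,yaw=-np.pi/2):
    o=bot.get_obs(); r=R.from_euler("xyz",o["orientation"]); T=R.from_euler("xyz",[np.pi,0,yaw])
    print("cm",np.round(100*r.inv().apply(np.array([x,y,z])-o["eef_pos"]),2),"rv",np.round((r.inv()*T).as_rotvec(),3),"t",round(o["time"],2),"F",np.round(o["wrist_force"],1),"pos",np.round(o["eef_pos"],4),"ori",np.round(o["orientation"],3))
E
python3 -c "
from h import *
go(.5015,-.285,.2)"
```

```text
cm [57.59 70.76 -0.15] rv [ 1.000e-03 -0.000e+00  1.111e+00] t 0.25 F [ 0.4  0.2 -0.2] pos [0.2994 0.6047 0.198 ] ori [ 3.141 -0.    -0.46 ]
```

```bash
python3 -m crank '[[4,4,0,0,0,0.12],[6,7,0,0,0,0.24],[57.5,70.7,0,0,0,1.11],[57.5,70.7,0,0,0,1.11],[57.5,70.7,0,0,0,1.11],[57.5,70.7,0,0,0,1.11],[57.5,70.7,0,0,0,1.11],[57.5,70.7,0,0,0,1.11],[57.5,70.7,0,0,0,1.11],[57.5,70.7,0,0,0,1.11],[57.5,70.7,0,0,0,1.11],[57.5,70.7,0,0,0,1.11]]' 0; python3 -c "
from h import *
go(.5015,-.285,.12)"
```

```text
time: 1.25
eef_pos: [0.4112, 0.1159, 0.1988]
orientation: [-3.141, 0.001, -1.569]
wrist_force: [0.8, 0.7, -0.7]
width: 0.0855
finger_force: 0.0
cm [40.11 -8.95  7.86] rv [-0.001  0.001  0.002] t 1.25 F [ 0.8  0.7 -0.7] pos [0.4112 0.1159 0.1988] ori [-3.141e+00  1.000e-03 -1.569e+00]
```

```bash
python3 -m crank '[[39,-8.5,7,0,0,0],[39,-8.5,7,0,0,0],[39,-8.5,7,0,0,0],[39,-8.5,7,0,0,0],[39,-8.5,7,0,0,0],[39,-8.5,7,0,0,0],[39,-8.5,7,0,0,0],[39,-8.5,7,0,0,0],[39,-8.5,7,0,0,0],[39,-8.5,7,0,0,0],[39,-8.5,7,0,0,0],[39,-8.5,7,0,0,0]]' 0; python3 - <<'E'
from h import *
go(.5015,-.285,.008)
t=bot.capture("top");s=bot.capture("side")
f=lambda im,u,v:cv2.resize(im[v-40:v+40,u-53:u+53],None,fx=3.7,fy=3.7,interpolation=cv2.INTER_CUBIC)
cv2.imwrite("pics/near.png",np.hstack([f(t,405,212),f(s,345,305)]))
E
```

```text
time: 2.25
eef_pos: [0.4961, -0.2736, 0.1272]
orientation: [3.14, 0.0, -1.573]
wrist_force: [-0.1, 0.4, -0.1]
width: 0.0852
finger_force: 0.0
cm [ 1.14 -0.56 11.92] rv [ 0.002  0.    -0.002] t 2.25 F [-0.1  0.4 -0.1] pos [ 0.4961 -0.2736  0.1272] ori [ 3.14   0.    -1.573]
```

View pics/near.png

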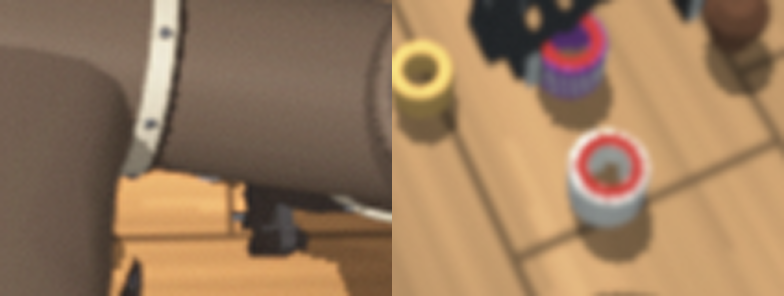

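The side view shows the collar upright at about (349,308), clear of the gripper, and the fingers will pass on ±x clear of the purple one. The arm hides the top view. Lowering.

```bash
python3 -m crank '[[1.15,-0.55,2,0,0,0],[1.15,-0.55,5,0,0,0],[1.15,-0.55,8,0,0,0],[1.15,-0.55,10,0,0,0],[1.15,-0.55,11.5,0,0,0],[1.15,-0.55,11.8,0,0,0],[1.15,-0.55,11.8,0,0,0],[1.15,-0.55,11.8,0,0,0]]' 0 && python3 -m crank '[[0,0,0,0,0,0],[0,0,0,0,0,0],[0,0,0,0,0,0],[0,0,0,0,0,0],[0,0,0,0,0,0],[0,0,0,0,0,0],[0,0,0,0,0,0],[0,0,0,0,0,0]]' 255; python3 - <<'E'
from h import *
go(.5015,-.285,.1)
E
```

```text
time: 3.02
eef_pos: [0.5032, -0.2831, 0.0116]
orientation: [-3.14, -0.001, -1.568]
wrist_force: [0.1, -0.5, 0.7]
width: 0.0853
finger_force: 0.0
time: 3.68
eef_pos: [0.5023, -0.2837, 0.0104]
orientation: [3.142, 0.0, -1.57]
wrist_force: [-0.1, 0.0, 0.2]
width: -0.0001
finger_force: 0.0
cm [ 0.13  0.08 -8.96] rv [0.    0.    0.001] t 3.68 F [-0.1  0.   0.2] pos [ 0.5023 -0.2837  0.0104] ori [ 3.142  0.    -1.57 ]
```

The fingers shut on nothing, so I'll look.

```bash
python3 - <<'E'
from h import *
s=bot.capture("side");t=bot.capture("top")
cv2.imwrite("pics/miss.png",np.hstack([cv2.resize(s[240:380,270:430],None,fx=3,fy=3,interpolation=cv2.INTER_CUBIC),cv2.resize(t[160:300,350:450],None,fx=3,fy=3,interpolation=cv2.INTER_CUBIC)]))
print(proj("side",[.5023,-.2837,.0104]),proj("top",[.5023,-.2837,.0104]))
E
```

```text
[348.97168569 313.62888214] [408.59679867 212.03697679]
```

View pics/miss.png

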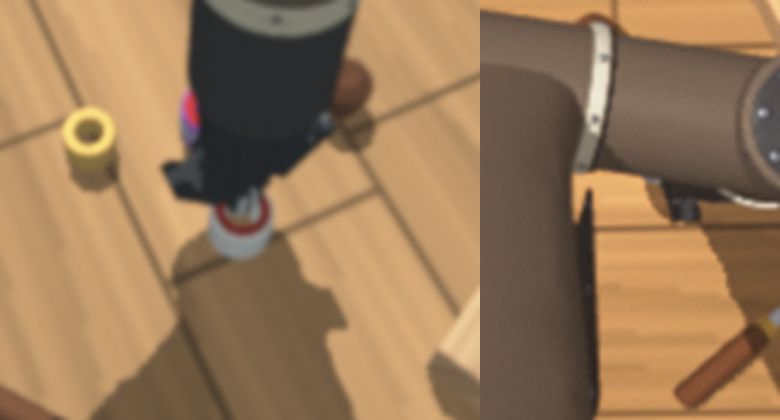

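```bash
python3 - <<'E'
from h import *
s=bot.capture("side")
cv2.imwrite("pics/miss2.png",cv2.resize(s[290:340,320:385],None,fx=11,fy=11,interpolation=cv2.INTER_CUBIC))
for z in (.01,.036,.07):print(proj("side",[.5023,-.2837,z]),proj("side",[.5023,-.2597,z]))
print(bot.get_obs())
E
```

```text
[348.9597755  313.70110107] [344.25593886 304.8113841 ]
[349.75211992 308.89265123] [344.92226615 299.85895761]
[350.84704361 302.23471401] [345.84212778 293.00894931]
{'time': 3.8333, 'joints': array([-1.75108740e-01,  3.88418315e-01, -4.31873215e-01,  4.05190375e-05,
       -7.50688256e-01,  1.76048509e-01]), 'qd': array([ 1.91458033e-04, -1.63036532e-05, -6.05202404e-06, -6.20609733e-04,
        1.12173878e-03,  1.77286681e-03]), 'effort': array([-6.23825501e-03, -5.25421107e+01,  2.12947154e+01,  5.03393143e+00,
       -1.40636985e-03, -3.78740435e-05]), 'eef_pos': array([ 0.50221631, -0.28364252,  0.01034027]), 'orientation': array([ 3.14140719e+00,  4.92396789e-06, -1.56982693e+00]), 'wrist_force': array([-0.03214887, -0.49891501, -0.10649036]), 'torque': array([-0.06613262,  0.00778764, -0.05986547]), 'finger_force': 0.0, 'width': 2.1673615347494873e-05}
```

View pics/miss2.png

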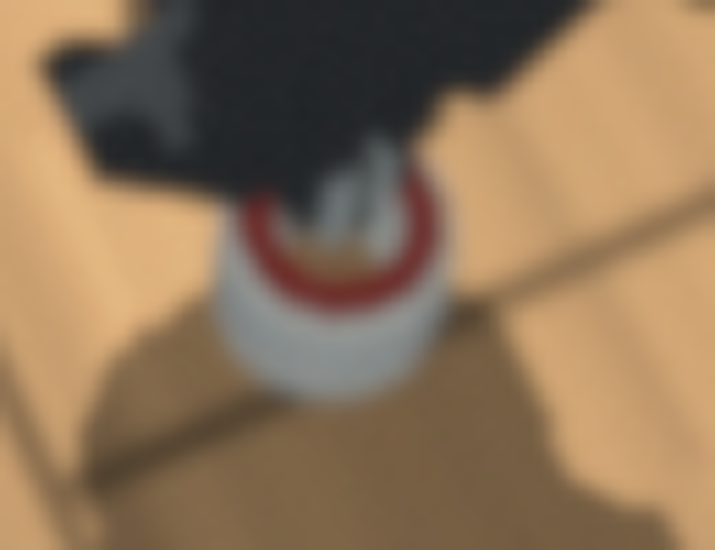

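The ring still stands at about side (350,309), and the shut fingertips seem to be over or in its bore. I'll lift straight up with the fingers shut and remeasure.

```bash
python3 -m crank '[[0,0,-1,0,0,0],[0,0,-2.5,0,0,0],[0,0,-5,0,0,0],[0,0,-8,0,0,0],[0,0,-10,0,0,0],[0,0,-10,0,0,0],[0,0,-10,0,0,0]]' 255; cat >> h.py <<'E'
def ring(u,v,hw=16):
    im=bot.capture("side"); H,S,V=cv2.split(cv2.cvtColor(im,cv2.COLOR_BGR2HSV))
    m=(((H<8)|(H>172))&(S>110)&(V>70)).astype(np.uint8); z=np.zeros_like(m); s=np.s_[v-hw:v+hw,u-hw:u+hw]; z[s]=m[s]
    p=cv2.findNonZero(z); e=cv2.fitEllipse(cv2.convexHull(p)); print("ring",len(p),np.round(e[0],1),np.round(e[1],1)); return im,e[0]
E
python3 - <<'E'
from h import *
im,e=ring(349,311); print(onz("side",e,.036),proj("side",[.5023,-.2837,.11]))
cv2.imwrite("pics/up.png",cv2.resize(im[240:340,290:410],None,fx=5,fy=5,interpolation=cv2.INTER_CUBIC))
E
```

```text
time: 4.42
eef_pos: [0.5032, -0.2838, 0.1125]
orientation: [-3.138, -0.001, -1.57]
wrist_force: [-0.8, -0.2, -0.5]
width: 0.0001
finger_force: 0.0
ring 114 [350.4 309.3] [15.9 16.6]
[ 0.50303365 -0.28519474  0.036     ] [352.22860258 293.81197005]
```

View pics/up.png

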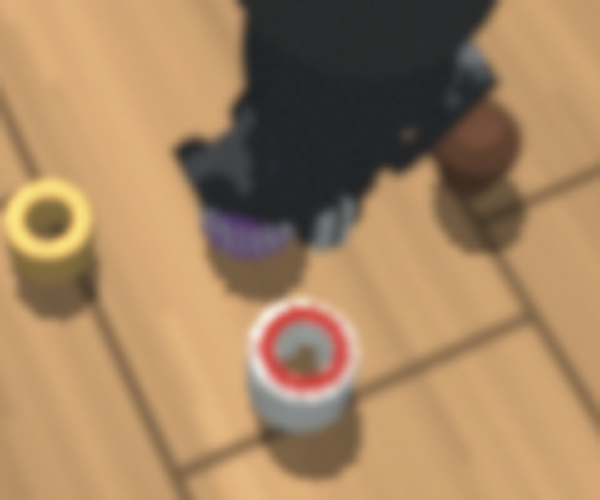

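```bash
python3 - <<'E'
from h import *
for z in (.1125,.125,.135,.145,.155): print(z,onz("side",(356.5,287.5),z))
o=bot.get_obs();print(o["eef_pos"],o["orientation"],o["joints"])
E
```

```text
0.1125 [ 0.51638567 -0.27560414  0.1125    ]
0.125 [ 0.51240493 -0.28090807  0.125     ]
0.135 [ 0.50922035 -0.28515121  0.135     ]
0.145 [ 0.50603576 -0.28939435  0.145     ]
0.155 [ 0.50285117 -0.2936375   0.155     ]
[ 0.50237562 -0.28351699  0.11113375] [-3.14031597e+00  1.27249995e-05 -1.56993726e+00] [-1.75027320e-01  2.70188508e-01 -3.28315646e-01 -2.85805125e-04
 -9.71037432e-01  1.76047547e-01]
```

The collar has not moved. Seen from the side, the shut tips sit at about (356,288), roughly 20 mm higher than the reported TCP would project (352,294). That explains the miss: the fingers closed just above the collar. I'll go down again in small steps, lower this time, watching the force.

```bash
python3 -m crank '[[0,0,0,0,0,0],[0,0,0,0,0,0],[0,0,0,0,0,0],[0,0,0,0,0,0],[0,0,3,0,0,0],[0,0,6,0,0,0],[0,0,8,0,0,0],[0,0,9.5,0,0,0],[0,0,10,0,0,0],[0,0,10.5,0,0,0],[0,0,11,0,0,0],[0,0,11,0,0,0]]' 0; python3 -m crank '[[0,0,0.3,0,0,0],[0,0,0.6,0,0,0],[0,0,0.9,0,0,0],[0,0,1.1,0,0,0],[0,0,1.1,0,0,0]]' 0;
```

```text
time: 5.47
eef_pos: [0.5023, -0.2836, 0.0002]
orientation: [3.141, 0.0, -1.57]
wrist_force: [-0.6, -0.5, 0.0]
width: 0.0853
finger_force: 0.0
time: 5.88
eef_pos: [0.502, -0.2835, -0.0109]
orientation: [3.141, 0.0, -1.57]
wrist_force: [-0.3, -0.1, 0.2]
width: 0.0855
finger_force: 0.0
```

```bash
python3 -m crank '[[0,0,0,0,0,0],[0,0,0,0,0,0],[0,0,0,0,0,0],[0,0,0,0,0,0],[0,0,0,0,0,0],[0,0,0,0,0,0]]' 255; python3 - <<'E'
from h import *
im,e=ring(349,311); print(onz("side",e,.036))
E
```

```text
time: 6.38
eef_pos: [0.5026, -0.2838, -0.0097]
orientation: [-3.141, -0.0, -1.57]
wrist_force: [-2.9, 0.8, 6.9]
width: 0.0454
finger_force: 60.2
ring 57 [351.  310.2] [13.9 15.9]
[ 0.50330217 -0.28769029  0.036     ]
```

Gripped: width 45 mm, 60 N. Lifting, and getting a better reading of the spindle tip in both views.

```bash
python3 -m crank '[[0,0,-1,0,0,0],[0,0,-3,0,0,0],[0,0,-6,0,0,0],[0,0,-10,0,0,0],[0,0,-14,0,0,0],[0,0,-17,0,0,0],[0,0,-19,0,0,0],[0,0,-20,0,0,0],[0,0,-20,0,0,0],[0,0,-20,0,0,0]]' 255; python3 - <<'E'
from h import *
t=bot.capture("top");s=bot.capture("side")
for n,im,(u,v) in(("top",t,(273,180)),("side",s,(317,153))):
    H,S,V=cv2.split(cv2.cvtColor(im,cv2.COLOR_BGR2HSV)); print(n,"u0",u-8,"v0",v-9);
    for r in range(v-9,v+8): print(r,' '.join(f"{a:3d}/{b:3d}" for a,b in zip(S[r,u-8:u+10],V[r,u-8:u+10])))
E
```

```text
time: 7.27
eef_pos: [0.5018, -0.2833, 0.1887]
orientation: [3.141, 0.001, -1.57]
wrist_force: [0.5, 0.6, -2.5]
width: 0.0455
finger_force: 61.7
top u0 265 v0 171
171 100/156  94/157  91/154  76/148  46/139  19/133   6/127   8/128   4/126   2/128   2/127   2/125   2/125   2/126   6/125   2/123   4/125   4/126
172 100/156  93/154  73/147  41/138  10/128   4/125   4/128   6/126   4/127   4/127   8/130   4/127   6/129   2/125   4/125   0/124   2/125   4/125
173  95/155  76/150  37/137   8/126   2/125   4/126   2/125  10/129  29/140  55/152  64/160  57/157  45/147  36/140  18/129   4/123   2/123   4/125
174  86/154  52/143  13/133   2/126   2/127   8/128  26/137  65/162  94/188 115/211 124/220 118/204  99/178 103/169  88/163  45/142   6/125   2/124
175  68/149  24/136   6/129   4/128   8/129  32/142  73/178  93/216  96/233  97/234 102/231  92/203  79/162 125/181 144/212 111/174  40/134   0/125
176  40/139   6/128   4/129   4/127  37/144  77/181  77/220  44/231  24/227  19/212  25/197  23/175  51/156 129/197 160/223 148/177  90/139  37/131
177  17/134   6/130   0/129  21/136  79/178  96/22
[... 3412 characters left out ...]
/140  19/133  15/135  15/135  12/133  13/133  14/131  29/132  62/139  88/147  96/149  99/152  93/153  87/153
157 102/160  95/161  76/162  54/156  33/141  16/130  14/131  14/131  14/130  14/130  16/129  24/128  50/133  73/139  87/144  98/149 102/152 102/153
158  95/161  68/165  73/172  71/169  41/148  10/132  14/130  14/130  14/130  16/130  12/128  12/125  20/125  36/128  53/135  84/146 100/153 104/154
159  72/163  72/173  97/198 105/207  72/171  14/132  12/126  14/127  14/129  16/130  10/128  14/128  59/143  84/155  68/146  58/150  87/152 100/153
160  56/164  90/195 116/227 117/224  87/176  26/126  11/115  15/121  14/127  14/129   8/129  34/142  92/177 116/204 108/194  66/159  59/151  86/151
```

```bash
python3 - <<'E'
from h import *
print(onz("top",(273.1,178.7),.148),onz("side",(316.8,150.2),.148))
o1,d1=ray("top",(273.1,178.7));o2,d2=ray("side",(316.8,150.2))
k=np.linalg.lstsq(np.stack([d1,-d2],1),o2-o1,rcond=None)[0];print(o1+k[0]*d1,o2+k[1]*d2)
p=bot.get_obs()["eef_pos"]; print(p); u=proj("side",p+[0,0,.046]); print(u)
im,e=ring(*np.round(u).astype(int),20); print(onz("side",e,p[2]+.046))
cv2.imwrite("pics/held.png",cv2.resize(im[int(u[1])-40:int(u[1])+40,int(u[0])-50:int(u[0])+50],None,fx=6,fy=6,interpolation=cv2.INTER_CUBIC))
go(.5955,.113,.178)
E
```

```text
[0.59479215 0.11433359 0.148     ] [0.59806731 0.11201351 0.148     ]
[0.59502247 0.11456175 0.14641645] [0.59863406 0.11328129 0.14675726]
[ 0.50109965 -0.28314481  0.18731903]
[356.53386498 262.94176079]
ring 127 [350.5 268.7] [21.8 37.1]
[ 0.48551535 -0.28927416  0.23331903]
cm [-39.61  -9.47   0.94] rv [0.003 0.001 0.001] t 7.42 F [ 0.2  0.3 -1.3] pos [ 0.5012 -0.2832  0.1873] ori [ 3.138e+00  1.000e-03 -1.570e+00]
```

View pics/held.png

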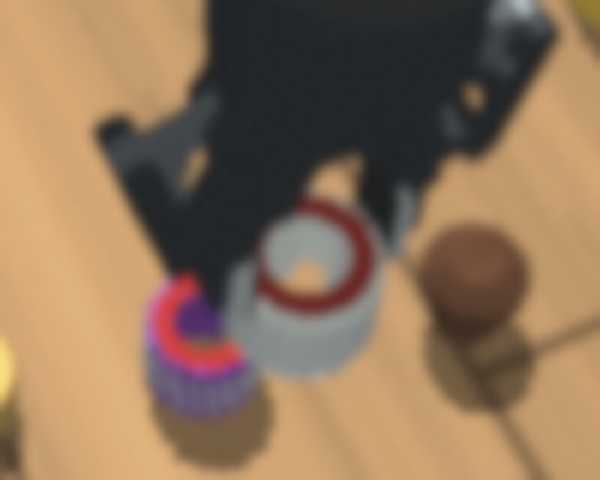

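The collar is held upright, with its ring centred near crop (317,255), which is side pixel (358.8,264.5). I'll work out its offset from the TCP in this view and apply that to the spindle.

```bash
python3 - <<'E'
from h import *
p=bot.get_obs()["eef_pos"]; c=onz("side",(358.6,264.4),p[2]+.0457); print(c-p)
t=np.array([.598,.1125,0])-(c-p); print(t); go(t[0],t[1],.19)
E
```

```text
[ 0.00202494 -0.00401927  0.0457    ]
[ 0.59597506  0.11651927 -0.0457    ]
cm [-39.97  -9.51  -0.26] rv [0.003 0.001 0.001] t 7.42 F [ 0.2  0.3 -1.3] pos [ 0.5012 -0.2832  0.1873] ori [ 3.138e+00  1.000e-03 -1.570e+00]
```

```bash
python3 -m crank '[[-2,-0.5,0,0,0,0],[-5,-1.2,0,0,0,0],[-9,-2,0,0,0,0],[-13,-3,0,0,0,0],[-17,-4,0,0,0,0],[-21,-5,0,0,0,0],[-25,-6,0,0,0,0],[-29,-7,0,0,0,0],[-33,-8,0,0,0,0],[-36.5,-9,0,0,0,0],[-39,-9.4,0,0,0,0],[-40,-9.5,0,0,0,0]]' 255;python3 -m crank '[[0,0,1,0,0,0],[0,0,1.6,0,0,0],[0,0,2,0,0,0],[0,0,2,0,0,0],[0,0,2,0,0,0]]' 255; python3 - <<'E'
from h import *
p=bot.get_obs()["eef_pos"];u=proj("side",p+[.002,-.004,.0457]);print(p,u)
im=bot.capture("side");x,y=int(u[0])-40,int(u[1])-25
cv2.imwrite("pics/over.png",cv2.resize(im[y:y+70,x:x+80],None,fx=8,fy=8,interpolation=cv2.INTER_CUBIC));print(x,y)
H,S,V=cv2.split(cv2.cvtColor(im,cv2.COLOR_BGR2HSV));m=(((H<8)|(H>172))&(S>110)&(V>50)).astype(np.uint8);m[:, :x]=0;m[:,x+80:]=0;m[:y]=0;m[y+50:]=0
q=cv2.findNonZero(m);e=cv2.fitEllipse(cv2.convexHull(q));print(e,cv2.boundingRect(q));print(onz("side",e[0],p[2]+.0457)-p)
E
```

```text
time: 8.42
eef_pos: [0.5968, 0.1197, 0.1871]
orientation: [3.139, -0.001, -1.567]
wrist_force: [-0.9, 0.0, -0.9]
width: 0.0458
finger_force: 61.6
time: 8.83
eef_pos: [0.5965, 0.1152, 0.1689]
orientation: [3.141, -0.001, -1.571]
wrist_force: [-0.0, -0.0, -1.0]
width: 0.0456
finger_force: 61.6
[0.59652937 0.1152014  0.16891149] [317.14007477 130.85055917]
277 105
((316.1965026855469, 130.3275604248047), (9.31540584564209, 16.028057098388672), 93.68074798583984) (310, 126, 15, 10)
[ 0.00064563 -0.00110244  0.0457    ]
```

View pics/over.png

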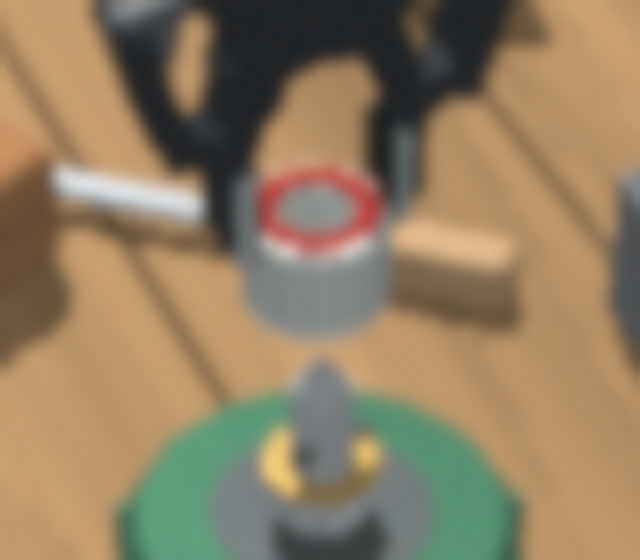

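The collar is upright directly above the spindle, with its ring at (316.6,130.6) and the tip at (316.8,151). I'll nudge about 1.5 mm in -y and lower while watching the forces.

```bash
python3 -m crank '[[0.15,-0.05,0.8,0,0,0],[0.15,-0.05,1.6,0,0,0],[0.15,-0.05,2.4,0,0,0],[0.15,-0.05,2.9,0,0,0],[0.15,-0.05,3.2,0,0,0],[0.15,-0.05,3.4,0,0,0],[0.15,-0.05,3.4,0,0,0]]' 255; python3 -m crank '[[0,0,0.3,0,0,0],[0,0,0.6,0,0,0],[0,0,0.9,0,0,0],[0,0,1.1,0,0,0],[0,0,1.1,0,0,0]]' 255
```

```text
time: 9.47
eef_pos: [0.5972, 0.1149, 0.1349]
orientation: [3.141, -0.0, -1.57]
wrist_force: [0.3, -0.6, -0.9]
width: 0.0458
finger_force: 61.7
time: 9.88
eef_pos: [0.5971, 0.1149, 0.1238]
orientation: [3.141, -0.0, -1.57]
wrist_force: [0.3, -0.5, -1.5]
width: 0.0451
finger_force: 61.6
```

```bash
python3 -m crank '[[0,0,0.3,0,0,0],[0,0,0.6,0,0,0],[0,0,0.9,0,0,0],[0,0,0.9,0,0,0],[0,0,0.9,0,0,0]]' 255; python3 -m crank '[[0,0,0.1,0,0,0],[0,0,0.2,0,0,0],[0,0,0.3,0,0,0],[0,0,0.3,0,0,0]]' 255
```

```text
time: 10.3
eef_pos: [0.5972, 0.1149, 0.1151]
orientation: [3.141, -0.0, -1.57]
wrist_force: [-0.5, 0.3, -1.5]
width: 0.0454
finger_force: 61.6
time: 10.63
eef_pos: [0.5973, 0.115, 0.1123]
orientation: [3.141, -0.0, -1.57]
wrist_force: [0.4, 0.7, -1.6]
width: 0.0453
finger_force: 61.6
```

```bash
python3 -m crank '[[0,0,0.1,0,0,0],[0,0,0.2,0,0,0],[0,0,0.2,0,0,0],[0,0,0.2,0,0,0]]' 255
```

```text
time: 10.97
eef_pos: [0.5976, 0.1151, 0.1111]
orientation: [-3.141, 0.0, -1.57]
wrist_force: [-2.0, 0.8, 4.8]
width: 0.0454
finger_force: 62.2
```

Contact at z = 0.111 with about 6 N, which is the pins, as expected. Now turning in small steps under this light push.

```bash
for i in 1 2; do python3 -m crank '[[0,0,0,0,0,0.05],[0,0,0,0,0,0.1],[0,0,0,0,0,0.15],[0,0,0,0,0,0.15]]' 255 | grep -v width; done
```

```text
time: 11.3
eef_pos: [0.5983, 0.1152, 0.1112]
orientation: [-3.14, 0.001, -1.722]
wrist_force: [0.9, 0.2, 4.0]
finger_force: 62.2
time: 11.63
eef_pos: [0.5984, 0.1152, 0.1112]
orientation: [-3.14, 0.001, -1.87]
wrist_force: [0.9, -0.9, 3.8]
finger_force: 62.2
```

```bash
for i in 1 2 3; do python3 -m crank '[[0,0,0,0,0,0.05],[0,0,0,0,0,0.1],[0,0,0,0,0,0.15],[0,0,0,0,0,0.15]]' 255 | egrep 'eef|ori|wrist'; done
```

```text
eef_pos: [0.5985, 0.1151, 0.1112]
orientation: [-3.14, 0.001, -2.019]
wrist_force: [2.4, -1.1, 4.4]
eef_pos: [0.599, 0.115, 0.1112]
orientation: [-3.139, 0.002, -2.169]
wrist_force: [4.6, -1.6, 3.6]
eef_pos: [0.5992, 0.1147, 0.1112]
orientation: [-3.139, 0.002, -2.318]
wrist_force: [6.2, -3.7, 2.6]
```

The side load is building along the closing line, so I'll relieve it by 1.5 mm as I turn.

```bash
python3 -m crank '[[0,-0.08,0,0,0,0],[0,-0.15,0.02,0,0,0],[0,-0.15,0.02,0,0,0.05],[0,-0.15,0.02,0,0,0.1],[0,-0.15,0.02,0,0,0.15],[0,-0.15,0.02,0,0,0.15]]' 255 | egrep 'eef|ori|wrist';  python3 -m crank '[[0,0,0,0,0,0.05],[0,0,0,0,0,0.1],[0,0,0,0,0,0.15],[0,0,0,0,0,0.15]]' 255 | egrep 'time|eef|ori|wrist'
```

```text
eef_pos: [0.5994, 0.1141, 0.1108]
orientation: [-3.141, 0.002, -2.469]
wrist_force: [3.3, -0.7, 4.9]
time: 13.47
eef_pos: [0.5984, 0.1136, 0.11]
orientation: [-3.141, -0.001, -2.619]
wrist_force: [3.8, -3.6, 1.4]
```

```bash
python3 -m crank '[[0,0,0.1,0,0,0],[0,0,0.2,0,0,0],[0,0,0.2,0,0,0]]' 255 | egrep 'time|eef|ori|wrist'
```

```text
time: 13.72
eef_pos: [0.5986, 0.1135, 0.109]
orientation: [-3.141, 0.0, -2.616]
wrist_force: [0.9, -4.0, 8.9]
```

```bash
python3 -m crank '[[0.04,0,0,0,0,0.04],[0.04,0,0,0,0,0.08],[0.04,0,0,0,0,0.08]]' 255 | egrep 'eef|ori|wrist'; python3 -m crank '[[0,0,0,0,0,0.04],[0,0,0,0,0,0.08],[0,0,0,0,0,0.08]]' 255 | egrep 'eef|ori|wrist|torque'; python3 -c "
from h import *
o=bot.get_obs();print(o['torque'],o['joints'][5])"
```

```text
eef_pos: [0.5985, 0.1135, 0.1083]
orientation: [-3.141, 0.0, -2.698]
wrist_force: [4.2, -3.4, 1.9]
eef_pos: [0.5986, 0.1134, 0.108]
orientation: [-3.141, 0.0, -2.778]
wrist_force: [5.8, -3.7, 0.5]
[-1.34056237 -2.07718824  0.0538584 ] -1.7159222740369264
```

```bash
python3 -m crank '[[0.05,-0.05,0.15,0,0,0],[0.05,-0.05,0.3,0,0,0],[0.05,-0.05,0.3,0,0,0]]' 255 | egrep 'eef|ori|wrist'; python3 -c "
from h import *
o=bot.get_obs();print(o['torque'],o['time'],o['wrist_force'])"
```

```text
eef_pos: [0.598, 0.1129, 0.1048]
orientation: [-3.141, -0.0, -2.777]
wrist_force: [4.9, -3.1, -0.5]
[-1.19573891 -1.92547492  0.04107112] 14.4667 [ 4.88865223 -3.12054058 -0.47362598]
```

It is going down freely, so the keyways are over the pins. Relieving the side load and continuing.

```bash
python3 -m crank '[[-0.08,-0.08,0.2,0,0,0],[-0.1,-0.1,0.5,0,0,0],[-0.1,-0.1,0.7,0,0,0],[-0.1,-0.1,0.7,0,0,0]]' 255 | egrep 'eef|ori|wrist'; python3 -m crank '[[0,0,0.2,0,0,0],[0,0,0.4,0,0,0],[0,0,0.4,0,0,0]]' 255 | egrep 'time|eef|ori|wrist'
```

```text
eef_pos: [0.5985, 0.1125, 0.0971]
orientation: [3.141, -0.001, -2.779]
wrist_force: [4.1, -0.9, -3.8]
time: 15.05
eef_pos: [0.5988, 0.1126, 0.0941]
orientation: [3.142, -0.0, -2.779]
wrist_force: [0.1, 0.7, 2.9]
```

```bash
python3 -m crank '[[0,0,0.2,0,0,0],[0,0,0.4,0,0,0],[0,0,0.5,0,0,0],[0,0,0.5,0,0,0]]' 255 | egrep 'eef|ori|wrist'; python3 -m crank '[[0,0,0.1,0,0,0],[0,0,0.2,0,0,0],[0,0,0.2,0,0,0],[0,0,0.2,0,0,0]]' 255 | egrep 'time|eef|ori|wrist|fing'
```

```text
eef_pos: [0.5989, 0.1126, 0.0894]
orientation: [3.141, -0.0, -2.78]
wrist_force: [-1.9, 0.2, 6.9]
time: 15.72
eef_pos: [0.599, 0.1126, 0.0883]
orientation: [-3.142, 0.0, -2.779]
wrist_force: [-5.3, 0.9, 11.1]
finger_force: 63.0
```

```bash
python3 -m crank '[[0.05,0.02,0.05,0,0,0],[0.05,0.02,0.12,0,0,0],[0.05,0.02,0.12,0,0,0],[0.05,0.02,0.12,0,0,0],[0.05,0.02,0.12,0,0,0],[0.05,0.02,0.12,0,0,0]]' 255; python3 - <<'E'
from h import *
im=bot.capture("side");cv2.imwrite("pics/end.png",cv2.resize(im[115:195,265:365],None,fx=6,fy=6,interpolation=cv2.INTER_CUBIC))
E
```

```text
time: 16.22
eef_pos: [0.5991, 0.1127, 0.0882]
orientation: [-3.141, 0.002, -2.779]
wrist_force: [-5.4, 0.8, 17.0]
width: 0.0455
finger_force: 63.6
```

View pics/end.png

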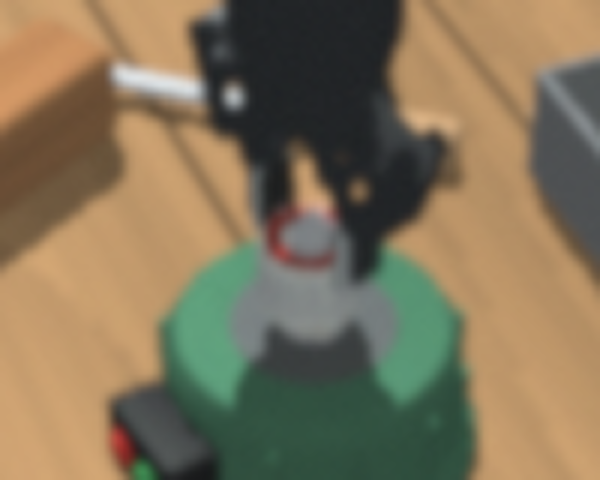

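The collar is straight on the spindle (around side (316,160)), the washer is covered, and the fingers hold it. The force rose to 17 N with no further travel, so it is on the hard stop. Handing in.

```bash
python3 -c "
from rig import bot
print(bot.job_done())"
```

```text
the job is handed in; nothing more can be done
None
```

The collar is keyed over the pins and I handed the job in with the fingers still gripping it and pushing it down on the hard stop (about 17 N, straight on the spindle); I made one missed grasp first, saw no sign of other things being disturbed, and the hand-in returned no verdict.

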